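# Press a re-glued notebook in a one-hand bar clamp

## Robot

A 7-joint arm with a two-finger parallel gripper is mounted at the origin on the work surface. World frame = base frame: x ahead of the robot, y to its left, z up, the work surface at z = 0. Lengths are in m, angles in rad, forces in N, time in s.
With the tool pointing down it reaches from about 0.4 to 0.875 m from the base axis. Payload 4.4 kg.
Tool frame: the origin (TCP) lies midway between the tips of the shut fingers; the grasp point (between the pads) lies behind it (grip_point_offset is the z of the grasp point in the tool frame, in m); z points along the fingers, y is the line along which they close (so a half turn about z gives the same grasp; the last joint's range is limited). The gripper opens to 85 mm and grips with 20 to 120 N. Pads are 22 mm wide; open, the fingers measure 114 mm over their backs; the gripper's body (76 mm by 85 mm) begins 54 mm behind the grasp point. The pads swing forward as they close: fully open they stand 13 mm farther back than shut.
Start: joints at [1.092, 0.628, 0.038, 1.517, -0.027, 0.996, -0.02], TCP at [0.261, -0.595, 0.231] pointing down, gripper open.
Joint ranges: [-3.06, 3.06], [-0.37, 2.12], [-1.25, 1.32], [0.18, 2.47], [-1.1, 4.24], [0.23, 1.98], [-2.94, 2.94]. Speed limits (rad/s): [2.57, 2.57, 3.14, 3.14, 3.14, 3.14, 3.14].

## Interface

Orientations are given as a rotation vector (axis times angle).
In Python, from bench import get_state, snapshot, camera_params, finish_job, grip_point_offset gives the robot as it stands.
- The arm moves only by the shell command python3 -m crank 'ROWS' [FORCE]. ROWS is JSON, a list of rows, each a list of 7 numbers: the shift along the tool's x, y, z in units of 20 cm (1.0 is 20 cm), then the turn, a rotation vector about the tool's x, y, z in units of pi rad (1.0 is pi rad), then the finger opening in mm, from 0 to 85.4. In form: [[x, y, z, rx, ry, rz, gripper], ...]. A call has 1 to 5 rows; each row is the pose to reach, as a shift and turn from the pose commanded when the call began, along the tool's axes at that moment, turning the shorter way round; what a row does not reach only later rows make up. A row lasts 1/12 s, in which the tool goes at most 41.7 mm and 7.16 degrees, less where a joint would pass 70% of its speed; a pose out of reach is approached as far as the arm can. A call with a number of a shift or a turn outside -1 to 1 is refused whole. A call with a gripper value outside its range is refused whole. The fingers move at their own pace and stop on an object; FORCE is the grip in N (left out, the last holds). Time passes only in rows, so rows that repeat a pose let the fingers close. It gives the time, the measured TCP pose, the force, the opening and the grip force at its end, in the units of the state.
- get_state(): the state, without advancing time (a new reading comes with each control period).
- snapshot(name): name is "side" or "top"; returns the picture (480x640x3 uint8, blue, green, red); there is no depth.
- camera_params(name): a dict with "camera_matrix" (3x3 intrinsics, pixels), "R" (3x3) and "t" (3): a world point X has camera coordinates R X + t. Camera axes: x right, y down, z forward; pixel columns grow to the right and rows downward; lengths in m; the calibration is good to about 2 mm. A picture is of the moment at which its call begins. camera_params takes no time and is no camera call.
- finish_job(): hands the job in; it is judged then, once.
The state is a dict: "time_s": time; "joint_positions": joint angles; "joint_velocities": joint speeds; "joint_torque": joint torques, N m; "tool_pos": TCP position; "tool_rot": TCP orientation; "force": force on the tool from outside, world axes, zero at the start; "moment": the same for the moment, N m; "finger_gap": finger opening in m; "grasp_force": force on a finger pad.
Only numpy, scipy, OpenCV 4.12 (cv2) and the standard library are available. Lean on these libraries where they do the work, as an engineer would, in place of code of your own. Each camera call takes 0.05 s, during which the arm holds its last target. There are 200 camera calls.

## Task

Pick up the re-glued hardback notebook with a light grip and stand it on its spine between the clamp's open jaws, close against the fixed pad, and let go of it. Then pump the clamp's trigger until the moving pad closes on the cover and its soft face has given 3 to 4 mm, gently, without crushing the notebook; move the jaw with the trigger only. Finish while still holding the trigger squeezed, so that the pressure stays on; leave everything else on the counter where it is.

Things in the scene. Friction and masses are not known exactly. Their poses are not given: they have to be found in the camera images.
- clamp: One-hand bar clamp, black and orange, bolted flat on its side. Origin on the counter under the bar, in the plane of the fixed pad's face; x along the jaws, away from the pistol grip; y along the bar to the moving jaw; z up. In mm: bar x -10..10, z 41..49, y -160..114 at jaw 0; housing x -20..46, y -56..-6, top z 64; jaw arms to x 98, top z 57; moving jaw's sleeve x -17..17; plate x -42..58, y -70..-4, 9 high.
- grip (a point): Middle of the straight black pistol grip, 45 mm over the counter, at clamp x -70, y -34. The grip is 20 mm thick (clamp y -44..-24), 30 high (z 30..60) and runs along x from -20 to -126. The counter beside and under grip and trigger is free.
- slot (a point): Point on the counter (z 0) at clamp x 98, y 18: there the middle of the notebook's underside stands when its cover just touches the fixed pad. Up to 6 mm from the pad (y 18..24) is close enough when it is let go; along x, 12 mm either way is good.
- fixed_pad: Orange pad of the fixed jaw, 34 mm wide (clamp x 65..99), z 27..63; it does not give. Its face looks to +y, at clamp y 0. Origin in the plane of that face, on the bar's axis (clamp x 0, y 0, z 45), axes as the clamp's.
- moving_pad: Orange soft pad of the moving jaw, 34 mm wide, 36 high (z 27..63); its face looks to clamp -y. Origin: centre of the face (clamp x 82, z 45), axes as the clamp's. It springs back into its jaw by up to 10 mm, at 6 N per mm. The notebook is to be pressed with 12 to 28 N (2 to 4.7 mm of give, best 3 to 4); above 28 N it is crushed.
- jaw (a joint): Travel of the moving jaw in m: 0 widest, grows as it closes. The face of its untouched pad is 0.070 minus this from the fixed pad's face. It stays where it is left: its brake holds about 16 N, so a greater pressure falls to that when the trigger is let go.
- jaw_arm: Black casting of the moving jaw: a sleeve on the bar and an arm 18 mm thick that carries the soft pad and reaches clamp x 98. Origin on the bar's axis, in the plane of the untouched soft pad's face; axes as the clamp's; the arm lies at y 16..34, z -12..12 of this frame. The bar has saw teeth up to 8 mm above its middle. Not to be pushed by hand.
- squash (a joint): How far the soft pad of the moving jaw has given, in m: 0 untouched, 6 N per 0.001.
- trigger (a joint): Angle in rad: 0 let go, grows as the trigger is squeezed towards the pistol grip, stop at 0.18; a spring returns it. A full squeeze closes the jaw about 5 mm (ratchet, 2.5 mm steps: up to 8 mm of blade travel is free first), the return leaves the jaw where it is. At mid-blade it takes about 8 N, plus 4 N per 10 N on the notebook; 1 mm there moves the jaw 0.37 mm.
- trigger_blade: Orange trigger blade, 105 mm long, 12 thick, z 32..58, on the +y side of the pistol grip, pivoting about a vertical pin at clamp x 38, y -15. Origin: mid-blade, centre of its thickness: clamp x -70, y 1.5 let go; x -71, y -18 squeezed. Grip and blade together measure 52 mm there when let go (clamp y -44..8), 32 squeezed (-44..-12).
- notebook: Pale blue hardback notebook, 148 mm long (x), 36 thick over the covers (y), 105 high (z), 0.2 to 0.4 kg, standing on its dark blue spine, page edges up. Origin: centre of its underside. Either cover may face the fixed pad. Its fresh glue bears no more than 50 N of grip (110 N summed over both fingers). Gripped in its top 35 mm, the fingers stay above the jaws.
- glue: White glue bottle, 52 across, 130 high, not to be disturbed. Origin: centre of its underside.
- pen_pot: Dark pot of pens, 72 across, 95 high, pens to 155; not to be disturbed. Origin: centre of its underside.
- tape_dispenser: Black tape dispenser, 62 by 150 by 83 high, not to be disturbed. Origin: centre of its underside.
- pads_stack: Stack of three spiral notepads, 150 by 105 by 40 high, not to be disturbed. Origin: centre of its underside.
There are look-alikes about, which are no part of the job. Leave any pink or purple look-alike of the notebook alone.

How it is judged:
By the outcome, as a careful person would: the job done as asked, in the order asked, and still so for the second after the job is handed in, while the arm keeps its last pose, push and grip.
It also fails if it takes over 67 s, if anything falls off the work surface, if the arm or the gripper's body presses on something with over 40 N, if the wrist force passes 120 N, or if a joint passes its speed limit or range.

## Working session

There is one attempt and no reset: what is moved stays moved. The work goes in short steps, Python scripts to look and compute and a shell command to move; the robot and the scene stay as the last step left them, time stands still between calls to the robot, and variables do not carry over. Pictures are saved under pics/ and viewed, at most 11 in all, crops included, and the job is handed in when it is done.

```bash
mkdir -p pics; ls
python3 - <<'E'
from bench import *
import cv2
s=get_state();print(s['time_s'],s['tool_pos'],s['tool_rot'],s['finger_gap'],s['force'],grip_point_offset if not callable(grip_point_offset) else grip_point_offset())
for n in('side','top'):
    cv2.imwrite(f'pics/{n}0.png',snapshot(n));p=camera_params(n);print(n,p)
E
```

```text
pics
0.0 [ 0.26055848 -0.5947918   0.2303988 ] [-3.07306453e+00 -6.43455728e-01  6.05509265e-04] 0.08572710221344436 [-0.90370917  0.26370754  0.56659072] -0.0187
side {'camera_matrix': array([[551.06095617,   0.        , 325.23362938],
       [  0.        , 551.06095617, 220.4137439 ],
       [  0.        ,   0.        ,   1.        ]]), 'R': array([[-8.27062952e-01, -5.62109208e-01, -3.33561028e-04],
       [-2.92046818e-01,  4.30211819e-01, -8.54181741e-01],
       [ 4.80286924e-01, -7.06364657e-01, -5.19974462e-01]]), 't': array([0.42837545, 0.1902023 , 1.18128944])}
top {'camera_matrix': array([[621.54905981,   0.        , 316.84445061],
       [  0.        , 621.54905981, 233.51014699],
       [  0.        ,   0.        ,   1.        ]]), 'R': array([[ 0.02204318, -0.99966392, -0.01364351],
       [-0.98341945, -0.0192239 , -0.18032365],
       [ 0.18000076,  0.0173922 , -0.9835127 ]]), 't': array([-0.00237287,  0.55335916,  1.27938399])}
```

View pics/top0.png

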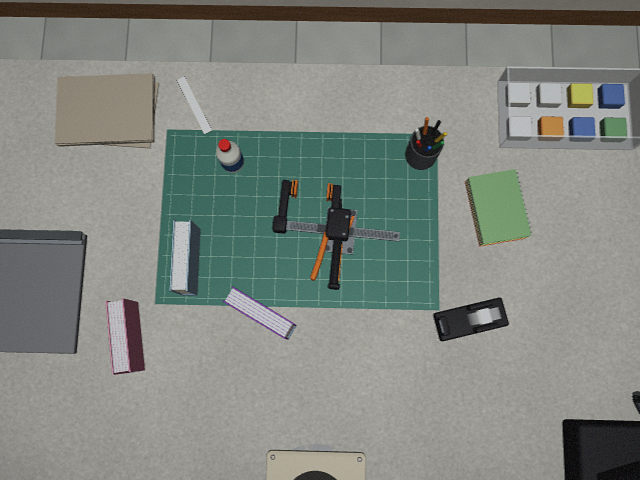

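View pics/side0.png

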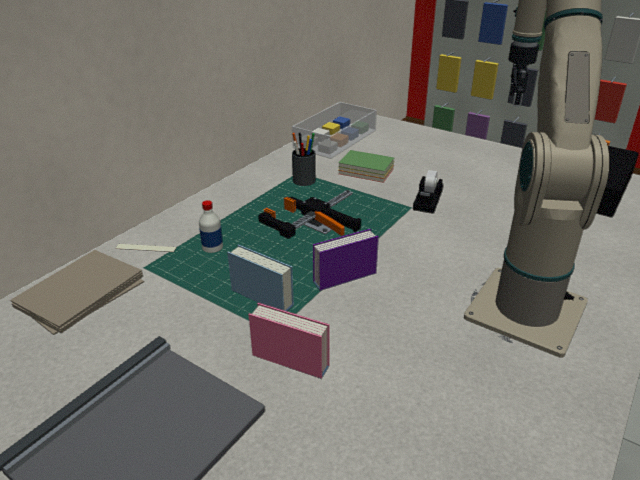

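Top view: the candidates for the notebook are pale blue at top (185,257) / side (261,278), purple at top (260,313) / side (346,260), and pink at top (125,336) / side (290,340). I choose the pale blue one. The clamp is at (338,225) with its grip pointing towards the robot and the moving jaw to the left (+y). The glue is at (230,155).

Run:
```python
import cv2
a=cv2.imread('pics/top0.png')[165:315,160:360]
cv2.imwrite('pics/crop1.png',cv2.resize(a,None,fx=4,fy=4,interpolation=cv2.INTER_CUBIC))
```

```text
(no output)
```

View pics/crop1.png

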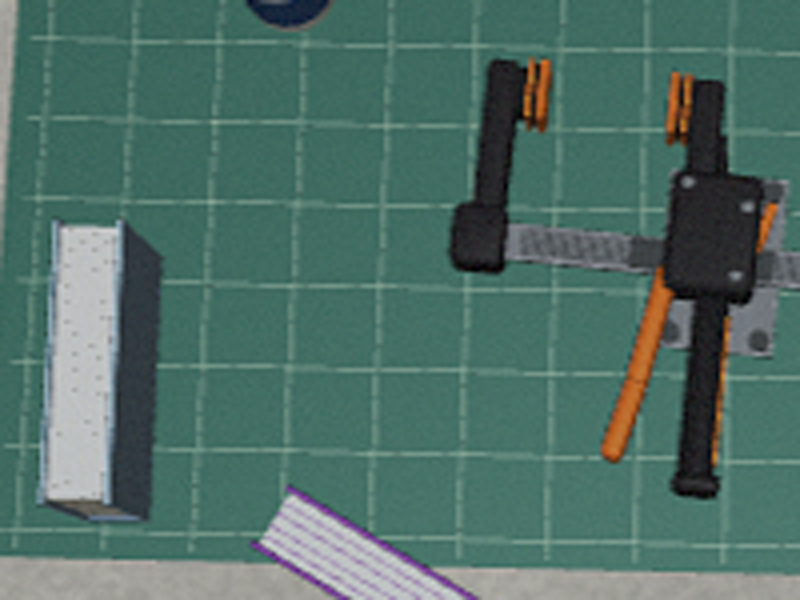

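```bash
cat > h.py <<'E'
import numpy as np, cv2
from bench import *
from scipy.spatial.transform import Rotation as Ro
def ray(n,uv,z):
    p=camera_params(n);K,R,t=p['camera_matrix'],p['R'],p['t']
    d=R.T@np.linalg.inv(K)@[*uv,1];c=-R.T@t
    return c+d*(z-c[2])/d[2]
def proj(n,X):
    p=camera_params(n);q=p['camera_matrix']@(p['R']@X+p['t']);return q[:2]/q[2]
def fit(mod,w):  # 2D rigid
    m=np.array(mod,float);w=np.array(w)[:,:2];mc,wc=m.mean(0),w.mean(0);a=m-mc;b=w-wc
    th=np.arctan2((a[:,0]*b[:,1]-a[:,1]*b[:,0]).sum(),(a*b).sum())
    R=np.array([[np.cos(th),-np.sin(th)],[np.sin(th),np.cos(th)]]);t=wc-R@mc
    return th,R,t,np.round((w-(m@R.T+t))*1e3,1)
E
python3 - <<'E'
from h import *
c=lambda u,v:(160+(u+.5)/4-.5,165+(v+.5)/4-.5)
th,R,t,r=fit([[.074,.018],[.074,-.018],[-.074,-.018],[-.074,.018]],[ray('top',c(*q),.105) for q in((55,220),(123,222),(108,504),(38,503))])
print('book',np.degrees(th),t,r.tolist())
P=[((672,172),.064,(.046,-.006)),((762,182),.064,(.046,-.056)),((752,302),.064,(-.020,-.056)),((664,290),.064,(-.020,-.006)),
((668,73),.063,(.099,0)),((667,140),.063,(.065,0)),((695,492),.06,(-.126,-.034))]
th,R,t,r=fit([p[2] for p in P],[ray('top',c(*p[0]),p[1]) for p in P])
print('clamp',np.degrees(th),t,r.tolist())
for q,z in(((550,60),.063),((545,130),.063),((613,460),.058)): print((R.T@(ray('top',c(*q),z)[:2]-t))*1e3)
for n,x in(('slot',(.098,.018)),('grip',(-.07,-.034)),('midgap',(-.07,-.018))):print(n,R@x+t)
s=get_state();M=Ro.from_rotvec(s['tool_rot']).as_matrix();print(M.round(3))
E
```

```text
book 0.30076562080786984 [0.49354634 0.28698759] [[-0.8, -0.3], [-1.4, 0.4], [1.1, 0.2], [1.1, -0.3]]
clamp -4.191066977667739 [ 0.56249982 -0.00334492] [[-0.6, -0.2], [-1.5, 1.7], [-0.6, 1.3], [1.3, -2.0], [0.8, 0.9], [-2.3, -1.8], [2.9, -0.1]]
[101.11794108  64.89036975]
[62.33446894 63.65619539]
[-110.19851676   10.48297399]
slot [0.66155324 0.00744484]
grip [ 0.49020219 -0.03213821]
midgap [ 0.49137151 -0.016181  ]
[[ 0.916  0.401 -0.001]
 [ 0.401 -0.916  0.002]
 [-0.    -0.002 -1.   ]]
```

```bash
cat >> h.py <<'E'
def go(x,y,z,yaw):  # yaw: world angle (deg) of tool x; prints shift and turn units
    s=get_state();M=Ro.from_rotvec(s['tool_rot']).as_matrix()
    d=M.T@(np.array([x,y,z])-s['tool_pos'])/.2
    a=np.radians(yaw);G=np.array([[np.cos(a),np.sin(a),0],[np.sin(a),-np.cos(a),0],[0,0,-1.]])
    r=Ro.from_matrix(M.T@G).as_rotvec()/np.pi
    print('t',s['time_s'],'at',s['tool_pos'].round(4),'shift',d.round(3),'turn',r.round(4),'F',s['force'].round(1),'gap',round(s['finger_gap'],4),'gf',np.round(s['grasp_force'],1))
E
python3 -m crank '[[0.98,-0.25,0,0,0,0.129,85],[0.98,-0.25,0,0,0,0.129,85],[0.98,-0.25,0,0,0,0.129,85],[0.98,-0.25,0,0,0,0.129,85],[0.98,-0.25,0,0,0,0.129,85]]' 30
python3 -m crank '[[0.4,-0.95,0,0,0,0,85],[0.4,-0.95,0,0,0,0,85],[0.4,-0.95,0,0,0,0,85],[0.4,-0.95,0,0,0,0,85],[0.4,-0.95,0,0,0,0,85]]'
python3 -m crank '[[0,-1,0,0,0,0,85],[0,-1,0,0,0,0,85],[0,-1,0,0,0,0,85],[0,-1,0,0,0,0,85],[0,-1,0,0,0,0,85]]'
python3 -m crank '[[0,-1,0,0,0,0,85],[0,-1,0,0,0,0,85],[0,-1,0,0,0,0,85],[0,-1,0,0,0,0,85],[0,-1,0,0,0,0,85]]'
python3 -c "
from h import *
go(.494,.287,.13,.3)"
```

```text
time_s: 0.52
tool_pos: [0.4228, -0.4682, 0.2308]
tool_rot: [-3.14, -0.012, -0.0]
force: [1.1, 0.5, -1.2]
finger_gap: 0.0848
grasp_force: 0.0
time_s: 0.93
tool_pos: [0.4993, -0.2778, 0.231]
tool_rot: [-3.141, -0.013, 0.001]
force: [0.7, -0.1, -0.8]
finger_gap: 0.0849
grasp_force: 0.0
time_s: 1.35
tool_pos: [0.4967, -0.0767, 0.2311]
tool_rot: [-3.14, -0.015, 0.001]
force: [-0.1, 0.9, 0.5]
finger_gap: 0.0849
grasp_force: 0.0
time_s: 1.77
tool_pos: [0.4951, 0.1233, 0.2312]
tool_rot: [-3.14, -0.016, 0.001]
force: [1.3, 0.3, 0.4]
finger_gap: 0.0848
grasp_force: 0.0
t 1.7667 at [0.4951 0.1233 0.2312] shift [ 0.003 -0.818  0.507] turn [-0.0003  0.0001  0.0015] F [1.3 0.3 0.4] gap 0.0848 gf 0.0
```

```bash
python3 -m crank '[[0,-0.82,0,0,0,0,80],[0,-0.82,0,0,0,0,80],[0,-0.82,0,0,0,0,80],[0,-0.82,0,0,0,0,80],[0,-0.82,0,0,0,0,80]]'
python3 -m crank '[[0,0,0.2,0,0,0,80],[0,0,0.4,0,0,0,80],[0,0,0.6,0,0,0,80],[0,0,0.75,0,0,0,80],[0,0,0.8,0,0,0,80]]'
python3 -c "
from h import *
go(.494,.287,.071,.3)
cv2.imwrite('pics/s1.png',cv2.resize(snapshot('side')[180:360,180:420],None,fx=3,fy=3))"
```

```text
time_s: 2.18
tool_pos: [0.4922, 0.2945, 0.2308]
tool_rot: [-3.135, -0.031, 0.001]
force: [-0.1, 1.2, 0.1]
finger_gap: 0.0801
grasp_force: 0.0
time_s: 2.6
tool_pos: [0.4915, 0.2816, 0.0668]
tool_rot: [3.137, 0.012, -0.011]
force: [-1.0, -0.5, -0.1]
finger_gap: 0.0801
grasp_force: 0.0
t 2.6 at [0.4915 0.2816 0.0668] shift [ 0.013 -0.027 -0.021] turn [0.0014 0.0023 0.0008] F [-1.  -0.5 -0.1] gap 0.0801 gf 0.0
```

View pics/s1.png

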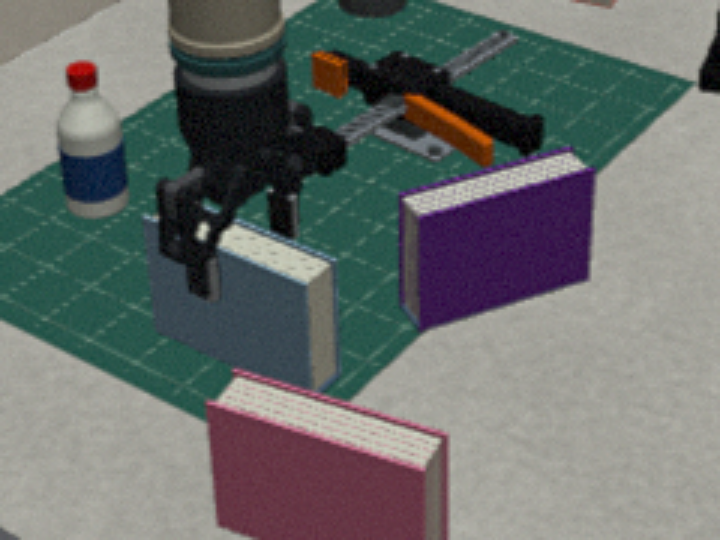

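The fingers straddle the pale blue notebook: near finger at crop (203,280), top-edge centre at about (235,245). Now close.

```bash
python3 -m crank '[[0.013,-0.027,-0.025,0,0,0,80],[0.013,-0.027,-0.025,0,0,0,80],[0.013,-0.027,-0.025,0,0,0,45],[0.013,-0.027,-0.025,0,0,0,45],[0.013,-0.027,-0.025,0,0,0,45]]' 28
python3 -m crank '[[0,0,0,0,0,0,45],[0,0,0,0,0,0,30],[0,0,0,0,0,0,30],[0,0,0,0,0,0,30],[0,0,0,0,0,0,30]]'
python3 -m crank '[[0,0,0,0,0,0,30],[0,0,0,0,0,0,30],[0,0,0,0,0,0,30]]'
python3 -c "
from h import *
go(.494,.287,.071,.3)"
```

```text
time_s: 3.07
tool_pos: [0.498, 0.2895, 0.0779]
tool_rot: [-3.14, -0.012, -0.004]
force: [-0.3, -1.1, -0.6]
finger_gap: 0.046
grasp_force: 0.0
time_s: 3.48
tool_pos: [0.4974, 0.2886, 0.077]
tool_rot: [3.141, 0.011, 0.001]
force: [-0.8, -1.2, 6.5]
finger_gap: 0.0359
grasp_force: 28.0
time_s: 3.73
tool_pos: [0.4974, 0.2886, 0.077]
tool_rot: [3.141, 0.011, 0.001]
force: [-0.9, -1.7, 6.3]
finger_gap: 0.0359
grasp_force: 28.0
t 3.7333 at [0.4974 0.2886 0.077 ] shift [-0.017  0.008  0.03 ] turn [ 0.0001 -0.0001  0.0006] F [-0.9 -1.7  6.3] gap 0.0359 gf 28.0
```

```bash
python3 -m crank '[[0,0,-0.05,0,0,0,30],[0,0,-0.17,0,0,0,30],[0,0,-0.32,0,0,0,30],[0,0,-0.45,0,0,0,30],[0,0,-0.5,0,0,0,30]]'
python3 -m crank '[[0,0.05,0,0,0,0,30],[0,0.18,0,0,0,0,30],[0,0.33,0,0,0,0,30],[0,0.48,0,0,0,0,30],[0,0.63,0,0,0,0,30]]'
python3 -m crank '[[0,0.15,0,0,0,0,30],[0,0.3,0,0,0,0.006,30],[0,0.45,0,0,0,0.012,30],[0,0.6,0,0,0,0.018,30],[0,0.7,0,0,0,0.025,30]]'
python3 -m crank '[[0.05,0,0,0,0,0,30],[0.2,0,0,0,0,0,30],[0.4,0,0,0,0,0,30],[0.6,0,0,0,0,0,30],[0.75,0,0,0,0,0,30]]'
python3 -c "
from h import *
go(.6658,.0107,.177,-4.19)"
```

```text
time_s: 4.15
tool_pos: [0.4987, 0.29, 0.1798]
tool_rot: [-3.139, -0.012, -0.007]
force: [0.5, 1.6, -3.9]
finger_gap: 0.0356
grasp_force: 29.4
time_s: 4.57
tool_pos: [0.4972, 0.1616, 0.1748]
tool_rot: [3.141, 0.012, -0.002]
force: [0.9, 1.0, -3.4]
finger_gap: 0.0355
grasp_force: 28.6
time_s: 4.98
tool_pos: [0.4976, 0.0188, 0.1748]
tool_rot: [3.137, -0.119, -0.004]
force: [0.9, 0.3, -3.2]
finger_gap: 0.0355
grasp_force: 28.6
time_s: 5.4
tool_pos: [0.6503, 0.011, 0.1742]
tool_rot: [3.139, -0.113, -0.002]
force: [1.8, 0.3, -3.1]
finger_gap: 0.0356
grasp_force: 28.4
t 5.4 at [0.6503 0.011  0.1742] shift [ 0.077 -0.004 -0.014] turn [0.0002 0.0004 0.0004] F [ 1.8  0.3 -3.1] gap 0.0356 gf 28.4
```

```bash
python3 -m crank '[[0.04,-0.004,0,0,0,0,30],[0.077,-0.004,0,0,0,0,30],[0.077,-0.004,0.05,0,0,0,30],[0.077,-0.004,0.08,0,0,0,30],[0.077,-0.004,0.08,0,0,0,30]]'
python3 -m crank '[[0,0,0,0,0,0,30],[0,0,0,0,0,0,30]]'
python3 -c "
from h import *
go(.6658,.0107,.177,-4.19)
a=cv2.resize(snapshot('top')[160:260,260:360],None,fx=4,fy=4,interpolation=cv2.INTER_CUBIC)
b=cv2.resize(snapshot('side')[150:250,220:320],None,fx=4,fy=4,interpolation=cv2.INTER_CUBIC)
cv2.imwrite('pics/ab.png',np.hstack([a,b]))"
```

```text
time_s: 5.82
tool_pos: [0.6607, 0.012, 0.1574]
tool_rot: [3.139, -0.111, -0.011]
force: [-1.1, 0.4, -3.1]
finger_gap: 0.0356
grasp_force: 28.4
time_s: 5.98
tool_pos: [0.6634, 0.0122, 0.1604]
tool_rot: [-3.14, 0.111, 0.001]
force: [1.0, -0.4, -3.0]
finger_gap: 0.0353
grasp_force: 28.4
t 5.9833 at [0.6634 0.0122 0.1604] shift [ 0.012  0.007 -0.083] turn [0.     0.0002 0.0007] F [ 1.  -0.4 -3. ] gap 0.0353 gf 28.4
```

View pics/ab.png

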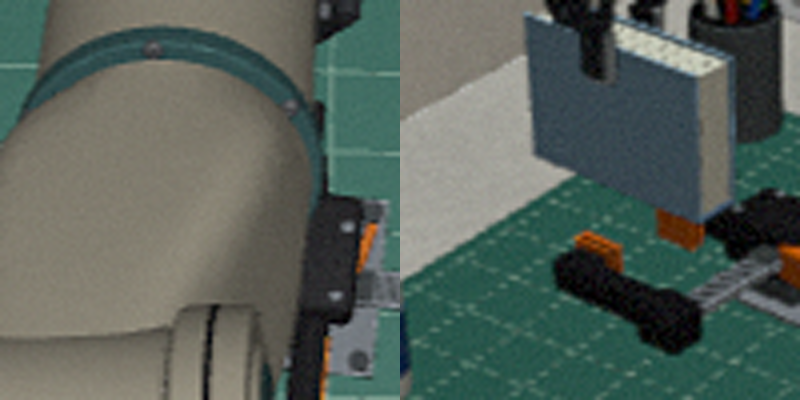

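Run:
```python
from h import *
th=np.radians(-4.19);R=np.array([[np.cos(th),-np.sin(th)],[np.sin(th),np.cos(th)]]);t=np.array([.5625,-.00334])
c=lambda u,v:(220+(u-400+.5)/4-.5,150+(v+.5)/4-.5)
for n,q,z in(('LB',(533,153),.0834),('RB',(697,222),.0834),('RT',(700,75),.1884),('backRB',(728,203),.0834),('LT',(526,13),.1884),('padRB',(702,250),.027),('padLB',(658,236),.027)):
    print(n,(R.T@(ray('side',c(*q),z)[:2]-t)*1e3).round(1))
for X in((.065,0,.027),(.099,0,.027),(.099,0,.063)):
    p=proj('side',np.r_[R@X[:2]+t,X[2]]);print(X,((p+.5-[220,150])*4-.5+[400,0]).round(0))
print('tool',R.T@(get_state()['tool_pos'][:2]-t)*1e3)
```

```text
LB [173.   37.6]
RB [25.4 39.7]
RT [19.  39.4]
backRB [26.   8.7]
LT [166.5  40.4]
padRB [64.2 -7.2]
padLB [99.9 -2.9]
(0.065, 0, 0.027) [694. 254.]
(0.099, 0, 0.027) [656. 238.]
(0.099, 0, 0.063) [654. 192.]
tool [100.16922723  22.92302462]
```

```bash
python3 -m crank '[[0,0,0.04,0,0,0,30],[0,0,0.12,0,0,0,30],[0,0,0.22,0,0,0,30],[0,0,0.32,0,0,0,30],[0,0,0.38,0,0,0,30]]'
python3 -m crank '[[0,0,0,0,0,0,30],[0,0,0,0,0,0,30],[0,0,0,0,0,0,30]]'
python3 -m crank '[[0,0.005,0,0,0,0,30],[0,0.005,0,0,0,0,30],[0,0.005,0,0,0,0,30]]'
python3 -c "
from h import *
go(.6634,.0107,.077,-4.19)"
```

```text
time_s: 6.5
tool_pos: [0.6629, 0.0122, 0.0821]
tool_rot: [3.139, -0.111, -0.004]
force: [-0.6, -0.2, -3.4]
finger_gap: 0.0355
grasp_force: 28.4
time_s: 6.75
tool_pos: [0.6652, 0.012, 0.0853]
tool_rot: [-3.14, 0.112, -0.003]
force: [-0.8, -0.4, -2.4]
finger_gap: 0.0353
grasp_force: 28.6
time_s: 7.0
tool_pos: [0.6647, 0.0109, 0.0853]
tool_rot: [-3.14, 0.112, -0.003]
force: [1.0, -0.3, -2.8]
finger_gap: 0.0355
grasp_force: 28.7
t 7.0 at [0.6647 0.0109 0.0853] shift [-0.007  0.001  0.042] turn [-0.     -0.0005  0.0006] F [ 1.  -0.3 -2.8] gap 0.0355 gf 28.7
```

Nudge towards the fixed pad in 1 mm steps, watching the force.

```bash
python3 -m crank '[[0,0.005,0.01,0,0,0,30],[0,0.005,0.02,0,0,0,30],[0,0.005,0.02,0,0,0,30]]'|sed -n '2p;4p'
python3 -m crank '[[0,0.005,0,0,0,0,30],[0,0.005,0,0,0,0,30],[0,0.005,0,0,0,0,30]]'|sed -n '2p;4p'
python3 -m crank '[[0,0.005,0,0,0,0,30],[0,0.005,0,0,0,0,30],[0,0.005,0,0,0,0,30]]'|sed -n '2p;4p'
python3 -c "
from h import *
go(.6634,.0107,.077,-4.19);print(get_state()['moment'])"
```

```text
tool_pos: [0.6637, 0.01, 0.0799]
force: [0.1, -0.5, -2.4]
tool_pos: [0.664, 0.009, 0.0803]
force: [-0.9, 0.2, -3.6]
tool_pos: [0.664, 0.008, 0.0804]
force: [0.2, -0.4, -4.0]
t 7.75 at [0.664  0.008  0.0804] shift [-0.004 -0.013  0.017] turn [ 0.     -0.      0.0006] F [ 0.2 -0.4 -4. ] gap 0.0357 gf 28.7
[0.06449939 0.01502158 0.00720177]
```

```bash
for i in 1 2 3; do :; done
python3 -m crank '[[0,0.005,0,0,0,0,30],[0,0.005,0,0,0,0,30],[0,0.005,0,0,0,0,30]]'|sed -n '2p;4p'
python3 -m crank '[[0,0.005,0,0,0,0,30],[0,0.005,0,0,0,0,30],[0,0.005,0,0,0,0,30]]'|sed -n '2p;4p'
python3 -c "
from h import *
go(.6634,.0107,.077,-4.19);print(get_state()['moment'])"
```

```text
tool_pos: [0.6639, 0.0069, 0.0803]
force: [0.5, 0.5, -2.4]
tool_pos: [0.6638, 0.006, 0.0804]
force: [0.5, 0.7, -3.0]
t 8.25 at [0.6638 0.006  0.0804] shift [-0.004 -0.023  0.017] turn [ 0.     -0.      0.0006] F [ 0.5  0.7 -3. ] gap 0.0357 gf 28.7
[-0.01042186 -0.01643679 -0.05300504]
```

```bash
python3 -m crank '[[0,0.005,0,0,0,0,30],[0,0.005,0,0,0,0,30],[0,0.005,0,0,0,0,30]]'|sed -n '2p;4p'
python3 -m crank '[[0,0.005,0,0,0,0,30],[0,0.005,0,0,0,0,30],[0,0.005,0,0,0,0,30]]'|sed -n '2p;4p'
python3 -c "
from h import *
go(.6634,.0107,.077,-4.19);print(get_state()['moment'])
b=cv2.resize(snapshot('side')[150:250,220:340],None,fx=5,fy=5,interpolation=cv2.INTER_CUBIC)
cv2.imwrite('pics/s2.png',b)"
```

```text
tool_pos: [0.6637, 0.0055, 0.0803]
force: [0.3, 1.1, -3.5]
tool_pos: [0.6638, 0.0054, 0.0804]
force: [0.0, 3.3, -3.2]
t 8.75 at [0.6638 0.0054 0.0804] shift [-0.004 -0.026  0.017] turn [-0.0005 -0.      0.0008] F [ 0.   3.3 -3.2] gap 0.0358 gf 28.8
[ 0.93844996 -0.03029872 -0.07347991]
```

View pics/s2.png

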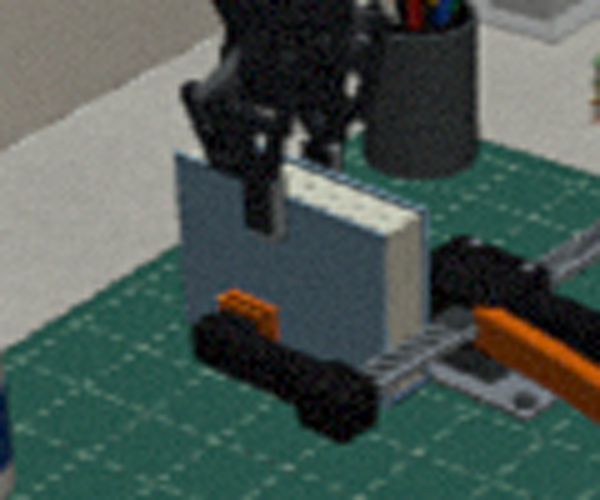

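The notebook is between the jaws and touching the fixed pad (3.3 N). Back off about 1.5 mm and set it down.

```bash
python3 -m crank '[[0,-0.015,0,0,0,0,30],[0,-0.015,0.005,0,0,0,30],[0,-0.015,0.01,0,0,0,30],[0,-0.015,0.015,0,0,0,30],[0,-0.015,0.015,0,0,0,30]]'|sed -n '2p;4p'
python3 -m crank '[[0,0,0.003,0,0,0,30],[0,0,0.003,0,0,0,30]]'|sed -n '2p;4p'
python3 -m crank '[[0,0,0.003,0,0,0,30],[0,0,0.003,0,0,0,30]]'|sed -n '2p;4p'
```

```text
tool_pos: [0.6638, 0.006, 0.0773]
force: [0.5, -0.7, -1.6]
tool_pos: [0.664, 0.006, 0.0772]
force: [-0.3, -0.7, 1.0]
tool_pos: [0.664, 0.006, 0.0772]
force: [-1.6, -2.0, 5.1]
```

```bash
python3 -m crank '[[0,0,-0.003,0,0,0,38],[0,0,-0.003,0,0,0,42],[0,0,-0.003,0,0,0,50],[0,0,-0.003,0,0,0,58],[0,0,-0.003,0,0,0,58]]'
python3 -m crank '[[0,0,-0.02,0,0,0,58],[0,0,-0.1,0,0,0,58],[0,0,-0.3,0,0,0,58],[0,0,-0.5,0,0,0,58],[0,0,-0.6,0,0,0,58]]'
python3 -c "
from h import *
go(.4916,-.018,.19,-4.19)"
```

```text
time_s: 9.97
tool_pos: [0.6639, 0.0074, 0.0766]
tool_rot: [-3.139, 0.111, 0.0]
force: [0.7, -0.5, -0.6]
finger_gap: 0.0578
grasp_force: 0.0
time_s: 10.38
tool_pos: [0.6661, 0.007, 0.2018]
tool_rot: [-3.139, 0.112, -0.01]
force: [1.3, -0.3, 1.3]
finger_gap: 0.0578
grasp_force: 0.0
t 10.3833 at [0.6661 0.007  0.2018] shift [-0.862  0.187  0.053] turn [-0.0002 -0.0021  0.0006] F [ 1.3 -0.3  1.3] gap 0.0578 gf 0.0
```

```bash
python3 -m crank '[[-0.05,0.02,0,0,0,0,85],[-0.25,0.06,0,0,0,0,85],[-0.45,0.1,0,0,0,0,85],[-0.65,0.15,0,0,0,0,85],[-0.84,0.2,0,0,0,0,85]]'
python3 -m crank '[[0,0,0,0,0,0,85],[0,0,0,0,0,0,85],[0,0,0,0,0,0,85]]' >/dev/null
python3 -c "
from h import *
go(.4911,-.020,.026,-4.19)
b=cv2.resize(snapshot('top')[165:265,240:360],None,fx=5,fy=5,interpolation=cv2.INTER_CUBIC)
cv2.imwrite('pics/t2.png',b)"
```

```text
time_s: 10.8
tool_pos: [0.4912, -0.0209, 0.197]
tool_rot: [-3.14, 0.111, -0.0]
force: [-0.5, -0.7, -0.3]
finger_gap: 0.0846
grasp_force: 0.0
t 11.05 at [ 0.4949 -0.0207  0.1976] shift [-0.022 -0.002  0.858] turn [-0.0001 -0.001   0.0007] F [0.8 0.1 0.6] gap 0.0851 gf 0.0
```

View pics/t2.png

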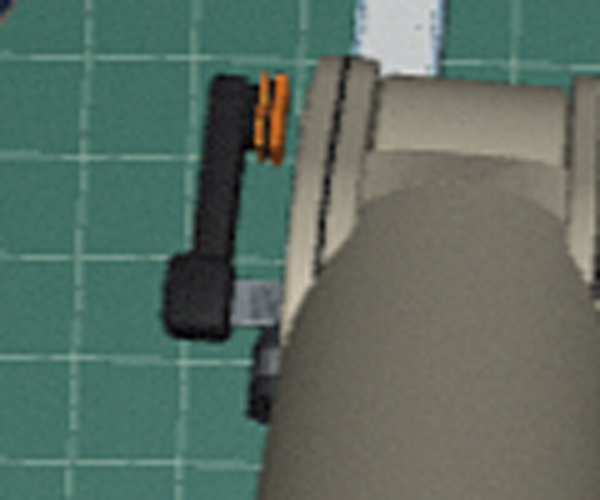

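The top view shows the notebook standing (top edge crop x 357–443) and the moving pad's face at crop x≈288, still clear of it. Descend over grip and trigger.

```bash
python3 -m crank '[[-0.02,0,0.1,0,0,0,85],[-0.02,0,0.28,0,0,0,85],[-0.02,0,0.42,0,0,0,85],[-0.02,0,0.5,0,0,0,85],[-0.02,0,0.5,0,0,0,85]]' 50
python3 -m crank '[[0,0,0.1,0,0,0,85],[0,0,0.2,0,0,0,85],[0,0,0.3,0,0,0,85],[0,0,0.36,0,0,0,85],[0,0,0.36,0,0,0,85]]'
python3 -m crank '[[0,0.03,0,0,0,0,85],[0,0.04,0,0,0,0,85],[0,0.04,0,0,0,0,85]]'
python3 -c "
from h import *
go(.4905,-.028,.026,-4.19)
a=cv2.resize(snapshot('side')[170:250,260:380],None,fx=5,fy=5,interpolation=cv2.INTER_CUBIC)
cv2.imwrite('pics/s3.png',a)"
```

```text
time_s: 11.52
tool_pos: [0.4889, -0.0201, 0.0935]
tool_rot: [3.14, -0.11, -0.008]
force: [-1.7, -0.2, 0.1]
finger_gap: 0.0848
grasp_force: 0.0
time_s: 11.93
tool_pos: [0.4901, -0.0203, 0.0233]
tool_rot: [-3.139, 0.111, 0.002]
force: [-0.1, 0.0, -0.2]
finger_gap: 0.085
grasp_force: 0.0
time_s: 12.18
tool_pos: [0.4902, -0.0296, 0.0259]
tool_rot: [3.139, -0.114, 0.004]
force: [0.3, 0.4, 0.2]
finger_gap: 0.0849
grasp_force: 0.0
t 12.1833 at [ 0.4902 -0.0296  0.0259] shift [ 0.001 -0.008 -0.001] turn [ 0.0001 -0.0009  0.0003] F [0.3 0.4 0.2] gap 0.0849 gf 0.0
```

View pics/s3.png

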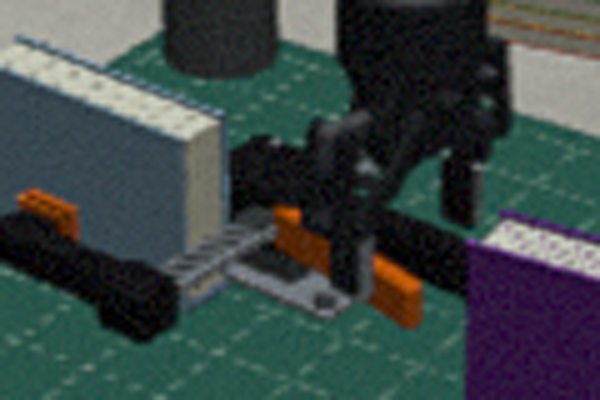

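```bash
cat >> h.py <<'E'
def meas():  # jaw travel since start from orange moving pad, top view
    o=[]
    for im in(cv2.imread('pics/top0.png'),snapshot('top')):
        r=im[172:206,284:326 if not o else 312].astype(float)
        w=np.clip(r[...,2]-1.8*r[...,0]-40,0,None)
        if not o: w[:,22:]=0
        o.append((w.sum(),(w*np.arange(w.shape[1])).sum()/w.sum(),(w*np.arange(w.shape[0])[:,None]).sum()/w.sum()))
    p=[ray('top',(284+q[1],172+q[2]),.063)[1] for q in o]
    s=get_state();print('area',[round(q[0]) for q in o],'jaw moved mm',round((p[0]-p[1])*1e3,2),'row',round(o[1][2]-o[0][2],1),'t',s['time_s'],'F',s['force'].round(1),'gap',round(s['finger_gap']*1e3,1),'gf',round(float(s['grasp_force']),1),'y',s['tool_pos'][:2].round(4))
E
python3 -c "from h import *;meas()"
python3 -m crank '[[0,-0.004,0,0,0,0,70],[0,-0.004,0,0,0,0,60],[0,-0.004,0,0,0,0,50],[0,-0.004,0,0,0,0,45],[0,-0.004,0,0,0,0,45]]' 40
python3 -c "from h import *;meas()"
```

```text
area [3456, 3440] jaw moved mm 0.0 row -0.1 t 12.2833 F [ 0.1 -0.3  0.2] gap 85.2 gf 0.0 y [ 0.4898 -0.0289]
time_s: 12.7
tool_pos: [0.4903, -0.0236, 0.0256]
tool_rot: [-3.136, 0.106, -0.004]
force: [1.0, 9.0, 7.2]
finger_gap: 0.0452
grasp_force: 4.6
area [3456, 3402] jaw moved mm 2.11 row 0.1 t 12.75 F [-0.3  9.1  5.6] gap 45.4 gf 4.7 y [ 0.4902 -0.0236]
```

```bash
python3 -m crank '[[0,0,0,0,0,0,40],[0,0,0,0,0,0,36],[0,0,0,0,0,0,32],[0,0,0,0,0,0,30],[0,0,0,0,0,0,30]]' 40
python3 -c "from h import *;meas()"
python3 -m crank '[[0,0,0,0,0,0,50],[0,0,0,0,0,0,80],[0,0,0,0,0,0,82],[0,0,0,0,0,0,82],[0,0,0,0,0,0,82]]'
python3 -c "from h import *;meas()"
```

```text
time_s: 13.17
tool_pos: [0.4898, -0.0271, 0.0261]
tool_rot: [-3.139, 0.112, -0.003]
force: [-1.3, 2.2, 12.1]
finger_gap: 0.0307
grasp_force: 22.7
area [3456, 3414] jaw moved mm 5.36 row 0.1 t 13.2167 F [-0.6  1.5 12.9] gap 30.0 gf 22.7 y [ 0.4898 -0.0271]
time_s: 13.63
tool_pos: [0.4888, -0.028, 0.0246]
tool_rot: [3.139, -0.112, -0.001]
force: [0.0, 1.1, -0.3]
finger_gap: 0.0819
grasp_force: 0.4
area [3456, 3332] jaw moved mm 5.36 row -0.0 t 13.6833 F [ 0.9  0.8 -0.9] gap 81.7 gf 0.4 y [ 0.4887 -0.028 ]
```

Each full stroke closes 5.4 mm and it holds on release. Three more strokes.

```bash
for k in 1; do
python3 -m crank '[[0,0,0,0,0,0,60],[0,0,0,0,0,0,45],[0,0,0,0,0,0,30],[0,0,0,0,0,0,30],[0,0,0,0,0,0,30]]' 40 >/dev/null
python3 -m crank '[[0,0,0,0,0,0,30],[0,0,0,0,0,0,60],[0,0,0,0,0,0,83],[0,0,0,0,0,0,83],[0,0,0,0,0,0,83]]' >/dev/null; done
python3 -c "from h import *;meas()"
python3 -m crank '[[0,0,0,0,0,0,60],[0,0,0,0,0,0,45],[0,0,0,0,0,0,30],[0,0,0,0,0,0,30],[0,0,0,0,0,0,30]]' 40 >/dev/null
python3 -m crank '[[0,0,0,0,0,0,30],[0,0,0,0,0,0,60],[0,0,0,0,0,0,83],[0,0,0,0,0,0,83],[0,0,0,0,0,0,83]]' >/dev/null
python3 -c "from h import *;meas()"
python3 -m crank '[[0,0,0,0,0,0,60],[0,0,0,0,0,0,45],[0,0,0,0,0,0,30],[0,0,0,0,0,0,30],[0,0,0,0,0,0,30]]' 40 >/dev/null
python3 -m crank '[[0,0,0,0,0,0,30],[0,0,0,0,0,0,60],[0,0,0,0,0,0,83],[0,0,0,0,0,0,83],[0,0,0,0,0,0,83]]' >/dev/null
python3 -c "
from h import *
meas()
a=cv2.resize(snapshot('top')[165:225,260:360],None,fx=6,fy=6,interpolation=cv2.INTER_CUBIC)
b=cv2.resize(snapshot('side')[170:220,240:340],None,fx=4,fy=4,interpolation=cv2.INTER_CUBIC)
c=np.zeros((560,600,3),np.uint8);c[:360]=a;c[360:,:400]=b;cv2.imwrite('pics/ab2.png',c)"
```

```text
area [3456, 3415] jaw moved mm 10.42 row 0.1 t 14.5667 F [ 0.7  1.  -0.1] gap 82.8 gf 0.4 y [ 0.4887 -0.0282]
area [3456, 3345] jaw moved mm 15.11 row 0.4 t 15.45 F [-0.2  0.4  0.7] gap 82.6 gf 0.4 y [ 0.4887 -0.0282]
area [3456, 3300] jaw moved mm 20.38 row 0.6 t 16.3333 F [ 0.2  0.7 -0.1] gap 82.1 gf 0.4 y [ 0.4887 -0.0282]
```

View pics/ab2.png

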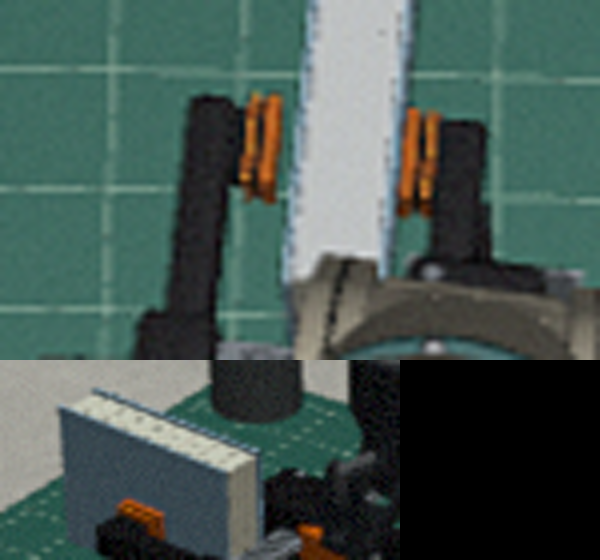

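Top crop: moving face at x≈280, notebook cover at ≈300, and the fixed pad's face touches or nearly touches the notebook at ≈403. About 8 mm is left to full contact. One more full stroke, then gradual ones.

```bash
python3 -m crank '[[0,0,0,0,0,0,60],[0,0,0,0,0,0,45],[0,0,0,0,0,0,30],[0,0,0,0,0,0,30],[0,0,0,0,0,0,30]]' 40 
python3 -m crank '[[0,0,0,0,0,0,30],[0,0,0,0,0,0,60],[0,0,0,0,0,0,83],[0,0,0,0,0,0,83],[0,0,0,0,0,0,83]]' >/dev/null
python3 -c "from h import *;meas()"
python3 -m crank '[[0,0,0,0,0,0,70],[0,0,0,0,0,0,60],[0,0,0,0,0,0,52],[0,0,0,0,0,0,52],[0,0,0,0,0,0,52]]' >/dev/null
python3 -c "from h import *;meas()"
python3 -m crank '[[0,0,0,0,0,0,48],[0,0,0,0,0,0,46],[0,0,0,0,0,0,46],[0,0,0,0,0,0,46]]' >/dev/null
python3 -c "from h import *;meas()"
```

```text
time_s: 16.85
tool_pos: [0.4895, -0.0271, 0.0257]
tool_rot: [-3.139, 0.112, -0.002]
force: [-1.3, 2.6, 11.3]
finger_gap: 0.0305
grasp_force: 20.7
area [3456, 3511] jaw moved mm 25.58 row 1.1 t 17.3167 F [ 0.2  0.6 -1. ] gap 82.4 gf 0.4 y [ 0.4888 -0.0282]
area [3456, 3506] jaw moved mm 25.92 row 0.9 t 17.7833 F [0.9 8.9 5.3] gap 52.2 gf 4.2 y [ 0.4896 -0.0246]
area [3456, 3139] jaw moved mm 26.39 row 0.8 t 18.1667 F [0.7 9.9 6. ] gap 45.9 gf 4.8 y [ 0.4896 -0.0241]
```

```bash
python3 -m crank '[[0,0,0,0,0,0,43],[0,0,0,0,0,0,42],[0,0,0,0,0,0,42],[0,0,0,0,0,0,42]]' >/dev/null
python3 -c "from h import *;meas()"
python3 -m crank '[[0,0,0,0,0,0,40],[0,0,0,0,0,0,39],[0,0,0,0,0,0,39],[0,0,0,0,0,0,39]]' >/dev/null
python3 -c "from h import *;meas()"
```

```text
area [3456, 2691] jaw moved mm 26.51 row 0.9 t 18.55 F [0.4 8.  6.5] gap 42.2 gf 4.4 y [ 0.4896 -0.0245]
area [3456, 2447] jaw moved mm 26.57 row 1.0 t 18.9333 F [0.  9.6 6.9] gap 39.1 gf 4.7 y [ 0.4896 -0.0242]
```

```bash
cat >> h.py <<'E'
def edge(im):  # left edge of the moving jaw's black arm, rows 184..200, subpixel
    g=im[184:200,270:318,1].astype(float).mean(0) if 0 else im[184:200,270:330,1].astype(float)
    e=[]
    for r in cv2.GaussianBlur(g,(3,1),0):
        i=np.argmax(r<62);e.append(i-1+(r[i-1]-62)/(r[i-1]-r[i]))
    return 270+np.median(e)
def meas():
    im=snapshot('top');p=[ray('top',(edge(q),192),.057)[1] for q in(cv2.imread('pics/top0.png'),im)]
    s=get_state();c=s['tool_pos'][:2]-[.5624,-.0052];y=(.0731*c[0]+.9973*c[1])*1e3;g=s['finger_gap']*500
    print('jaw moved',round((p[0]-p[1])*1e3,2),'blade',round(y+g,1),'gripfinger',round(y-g,1),'t',round(s['time_s'],2),'F',s['force'].round(1),'gap',round(2*g,1),'gf',round(float(s['grasp_force']),1))
E
python3 -c "
from h import *
print(edge(cv2.imread('pics/top0.png')));meas()"
python3 -m crank '[[0,0,0,0,0,0,37],[0,0,0,0,0,0,36],[0,0,0,0,0,0,36],[0,0,0,0,0,0,36]]' >/dev/null
python3 -c "from h import *;meas()"
```

```text
280.49782349433514
jaw moved 28.2 blade -4.7 gripfinger -43.8 t 18.98 F [-0.4  9.   6.8] gap 39.1 gf 4.7
jaw moved 28.85 blade -6.4 gripfinger -42.6 t 19.37 F [0.5 9.  7.8] gap 36.2 gf 6.1
```

```bash
python3 -m crank '[[0,0.01,0,0,0,0,39],[0,0.02,0,0,0,0,42],[0,0.03,0,0,0,0,46],[0,0.03,0,0,0,0,46],[0,0.03,0,0,0,0,46]]' >/dev/null
python3 -c "from h import *;meas()"
python3 -m crank '[[0,0.008,0,0,0,0,46],[0,0.008,0,0,0,0,46],[0,0.008,0,0,0,0,46]]' >/dev/null
python3 -c "from h import *;meas()"
python3 -m crank '[[0,0.008,0,0,0,0,46],[0,0.008,0,0,0,0,46],[0,0.008,0,0,0,0,46]]' >/dev/null
python3 -c "from h import *;meas()"
```

```text
jaw moved 29.86 blade -8.8 gripfinger -54.6 t 19.83 F [ 2.   6.7 -2.3] gap 45.9 gf 3.2
jaw moved 29.88 blade -9.7 gripfinger -55.8 t 20.13 F [ 1.   7.3 -1.2] gap 46.0 gf 3.9
jaw moved 29.86 blade -10.2 gripfinger -56.0 t 20.43 F [ 2.2 11.7 -1.5] gap 45.8 gf 5.3
```

```bash
python3 -m crank '[[0,0.008,0,0,0,0,46],[0,0.008,0,0,0,0,46],[0,0.008,0,0,0,0,46]]' >/dev/null
python3 -c "from h import *;meas()"
python3 -m crank '[[0,0.008,0,0,0,0,46],[0,0.008,0,0,0,0,46],[0,0.008,0,0,0,0,46]]' >/dev/null
python3 -c "
from h import *
meas()
im=snapshot('top');a=cv2.resize(im[170:210,280:340],None,fx=10,fy=10,interpolation=cv2.INTER_CUBIC)
cv2.imwrite('pics/t3.png',a)"
```

```text
jaw moved 29.8 blade -10.3 gripfinger -56.5 t 20.73 F [ 1.8 13.7 -0.9] gap 46.2 gf 6.7
jaw moved 29.97 blade -10.6 gripfinger -56.9 t 21.03 F [ 1.8 16.5 -1.8] gap 46.3 gf 8.2
```

View pics/t3.png

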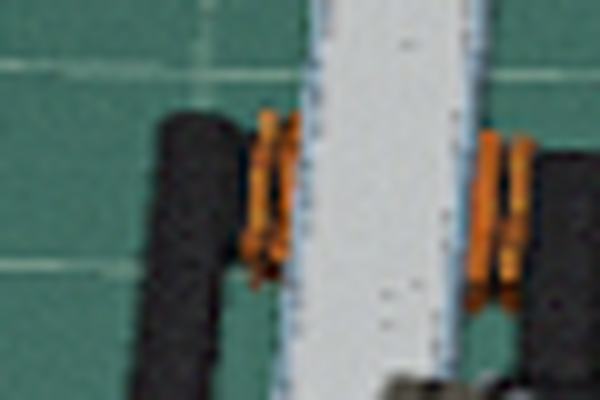

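The blade is at its stop: force rises with no motion, jaw moved 29.9 mm, and the pad is just at the cover with little give. Return the trigger, then make the next stroke gradually by pushing with the arm, so that wrist force equals blade force.

```bash
python3 -m crank '[[0,-0.03,0,0,0,0,52],[0,-0.06,0,0,0,0,60],[0,-0.1,0,0,0,0,60],[0,-0.11,0,0,0,0,60],[0,-0.11,0,0,0,0,60]]' >/dev/null
python3 -c "from h import *;meas()"
python3 -m crank '[[0,0.03,0,0,0,0,60],[0,0.045,0,0,0,0,60],[0,0.055,0,0,0,0,60],[0,0.055,0,0,0,0,60]]' >/dev/null
python3 -c "from h import *;meas()"
python3 -m crank '[[0,0.01,0,0,0,0,60],[0,0.02,0,0,0,0,60],[0,0.02,0,0,0,0,60],[0,0.02,0,0,0,0,60]]' >/dev/null
python3 -c "from h import *;meas()"
```

```text
jaw moved 30.02 blade 11.6 gripfinger -48.3 t 21.55 F [ 0.4  1.1 -0.5] gap 59.9 gf 0.6
jaw moved 30.73 blade 3.1 gripfinger -56.8 t 21.93 F [-0.5  9.6  1.9] gap 60.0 gf 4.8
jaw moved 31.48 blade 0.5 gripfinger -59.8 t 22.32 F [-1.4 12.   2.4] gap 60.4 gf 6.0
```

```bash
python3 -m crank '[[0,0.01,0,0,0,0,60],[0,0.015,0,0,0,0,60],[0,0.015,0,0,0,0,60],[0,0.015,0,0,0,0,60]]' >/dev/null
python3 -c "from h import *;meas();meas()"
python3 -m crank '[[0,0.01,0,0,0,0,60],[0,0.015,0,0,0,0,60],[0,0.015,0,0,0,0,60],[0,0.015,0,0,0,0,60]]' >/dev/null
python3 -c "from h import *;meas();meas()"
```

```text
jaw moved 32.02 blade -2.2 gripfinger -62.1 t 22.7 F [-2.9 13.   3.9] gap 60.0 gf 6.6
jaw moved 31.93 blade -2.1 gripfinger -62.2 t 22.75 F [-2.5 14.   3.9] gap 60.1 gf 6.6
jaw moved 32.36 blade -4.4 gripfinger -64.4 t 23.13 F [-0.3 15.4  4.1] gap 60.1 gf 7.5
jaw moved 32.32 blade -4.4 gripfinger -64.4 t 23.18 F [-2.  15.3  3.8] gap 60.0 gf 7.5
```

```bash
python3 -m crank '[[0,0.006,0,0,0,0,60],[0,0.013,0,0,0,0,60],[0,0.013,0,0,0,0,60],[0,0.013,0,0,0,0,60],[0,0.013,0,0,0,0,60]]' >/dev/null
python3 -c "
from h import *
meas();meas();meas()
im=snapshot('top');a=cv2.resize(im[165:225,270:350],None,fx=6,fy=6,interpolation=cv2.INTER_CUBIC)
cv2.imwrite('pics/t4.png',a)"
```

```text
jaw moved 32.82 blade -6.0 gripfinger -66.2 t 23.65 F [-2.2 17.6  3.5] gap 60.2 gf 8.4
jaw moved 32.93 blade -6.2 gripfinger -66.1 t 23.7 F [-1.9 17.1  4. ] gap 59.9 gf 8.4
jaw moved 32.79 blade -6.2 gripfinger -66.1 t 23.75 F [-2.  16.5  4.6] gap 59.9 gf 8.4
```

View pics/t4.png

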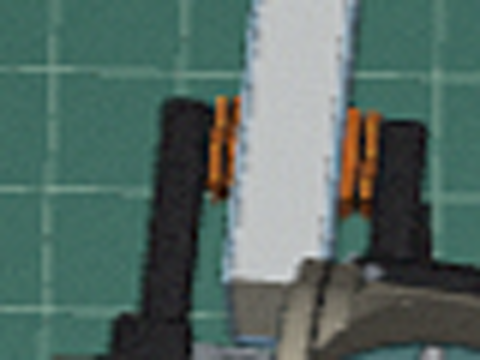

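The notebook stands pressed between both pads. Blade force is about 17 N, which means about 21 N on the notebook, or about 3.5 mm of give; the blade travel since contact agrees. The trigger is still held.

```bash
python3 -c "
from bench import *
print(finish_job())"
```

```text
the job is handed in; nothing more can be done
None
```

The job is handed in, with no verdict shown: the notebook is clamped on its spine with the soft pad given about 3.5 mm (about 21 N), estimated from trigger force and blade travel, and the trigger is still held squeezed by one finger.

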